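Set the blocks into a violin maker's form

ROBOT

A 7-joint arm with a two-finger parallel gripper is mounted at the origin on a cart in front of the work surface, level with it; the furniture and walls round the work are solid. World frame = base frame: x ahead of the robot, y to its left, z up, the work surface at z = 0. Lengths are in mm, angles in rad, forces in N, time in s.
With the tool pointing down it reaches from about 425 to 950 mm from the base axis. Payload 16.7 kg.
Tool frame: the origin (TCP) lies between the finger pads; the fingertips stand 19 mm ahead of it and the grasp point (between the pads) is the TCP; z points along the fingers, y is the direction in which the jaws open and shut (so a half turn about z gives the same grasp; the last joint's range is limited). The gripper opens to 94 mm and grips with 3 to 60 N. Pads are 16 mm wide; open, the fingers measure 119 mm over their backs; the gripper's body (75 mm by 177 mm) begins 78 mm behind the grasp point.
Start: joints at [-1.421, 0.426, 0.074, 1.606, -0.034, 1.111, -0.067], TCP at [199.352, 644.852, 224.467] pointing down, gripper open.
Joint ranges: [-2.85, 2.85], [-0.5, 2.14], [-1.23, 1.37], [0.21, 2.46], [-1.02, 4.16], [0.16, 2.05], [-2.73, 2.73]. Speed limits (rad/s): [1.89, 1.89, 2.39, 2.39, 3.01, 3.01, 3.01].

INTERFACE

Orientations are given as [roll, pitch, yaw] about the fixed x, y, z axes, in that order (R = Rz(yaw) Ry(pitch) Rx(roll)).
In Python, from rig import read_state, vision, bot gives the robot as it stands.
- The arm moves only by the tool play_rows, never from a script. Its argument "targets" is a list of rows, each a list of 5 numbers: the closure, from 0 (fully open) to 1 (shut), then the shift along the tool's x, y, z in mm, then the turn about the tool's z in degrees. A call has 1 to 5 rows; each row is the pose to reach, as a shift and turn from the pose measured when the call began, along the tool's axes at that moment; what a row does not reach only later rows make up. A row lasts 1/12 s, in which the tool goes at most 41.7 mm and 7.16 degrees, less where a joint would pass 70% of its speed; a pose out of reach is approached as far as the arm can. A call with a gripper value outside its range is refused whole. The fingers move at their own pace and stop on an object; "newtons" is the grip in N (left out, the last holds). Time passes only in rows, so rows that repeat a pose let the fingers close. It gives the time, the measured TCP pose, the force and the opening at its end, in the units of the state.
- read_state(): the state, without advancing time (a new reading comes with each control period).
- vision.read_camera(name): name is "side" or "top"; returns the picture (400x640x3 uint8, red, green, blue); there is no depth.
- vision.camera_info(name): a dict with "camera_matrix" (3x3 intrinsics, pixels), "dist" ([k1, k2, p1, p2, k3] as OpenCV has them; the pictures are not rectified), "cam_to_world" (4x4, takes a point from camera to world coordinates). Camera axes: x right, y up, looking along -z (the intrinsics and any distortion apply to the point x, -y, -z); pixel columns grow to the right and rows downward; lengths in mm; the calibration is good to about 2 mm. A picture is of the moment at which its call begins. camera_info takes no time and is no camera call.
- bot.sign_off(): hands the job in, once; it reports no verdict.
The state is a dict: "clock": time; "joint_pos": joint angles; "qd": joint speeds; "effort": joint torques, N m; "position": TCP position; "orientation": TCP orientation; "contact_force": force on the tool from outside, world axes, zero at the start; "ft_torque": the same for the moment, N m; "opening": opening from 0.0 (shut) to 1.0 (fully open).
Only numpy, scipy, OpenCV 4.12 (cv2) and the standard library are available. Lean on these libraries where they do the work, as an engineer would, in place of code of your own. Each camera call takes 0.05 s, during which the arm holds its last target. There are 200 camera calls.

TASK

Stand the four loose pale blocks upright on the board in the empty notches round the violin form: the big neck block in the notch at the narrow (neck) end, the slim tail block in the notch at the broad end, and on the side that is still bare the long corner block at the corner next to the broad end and the short corner block at the corner next to the narrow end, mirroring the two already glued in across from them. Each stands right in its notch, square with the form, and you let go of all of them.

Things in the scene. Friction and masses are not known exactly. Their poses are not given: they have to be found in the camera images.
- form: Fixed violin-shaped plywood form, 224 mm long, its top 15 mm above the grey board it lies on (board top z = 42 mm). Origin on the board under its middle, x along the pencilled centre line to the narrow end (114 mm wide; broad end 140), y to the side bare of blocks. On the -y side two 40 mm high blocks are glued in at x, y (-41, -50), (48, -43) mm. Notches go right through; 4-5 mm play round a block.
- neck_block: Largest loose block, pale wood, 28 (x) x 46 (y) x 40 mm high (z), origin in the middle of its underside, pencil line on top along x. Seat in the form's frame: centre at x, y (100, 0) mm, x along the form's x (either way round); that notch is 56 mm wide in y, closed at x = 82, open to +x.
- tail_block: Slim loose block, pale wood, 16 (x) x 38 (y) x 40 mm high (z), origin in the middle of its underside, pencil line on top along x, dark 8 mm hole in both broad faces. Seat in the form's frame: centre at x, y (-108, 0) mm, x along the form's x (either way round); that notch is 48 mm wide in y, closed at x = -96, open to -x.
- long_corner: Longer of the two plain loose corner blocks, pale wood, 34 (x) x 24 (y) x 40 mm high (z), origin in the middle of its underside. Seat in the form's frame: centre at x, y (-37, 54) mm, x (the 34 mm side) along the form's x, either way round; an L-shaped step with walls at x = -58 and y = 38, open to +y and to the waist.
- short_corner: Shorter of the two plain loose corner blocks, the smallest, pale wood, 24 (x) x 18 (y) x 40 mm high (z), origin in the middle of its underside. Seat in the form's frame: centre at x, y (44, 47) mm, x (the 24 mm side) along the form's x, either way round; an L-shaped step with walls at x = 60 and y = 34, open to +y and to the waist.

How it is judged (in metres and radians):
At the end, for the whole second after the job is handed in: Each of the four blocks stands upright on the board in its own notch: its centre within 8 mm of the seat along and across the form, square with the form within about 10 degrees, released and at rest (x of neck_block in the frame of form between 0.092 and 0.108 m and y of neck_block in the frame of form between -0.008 and 0.008 m and height (world z) of each of neck_block, tail_block, long_corner, short_corner below 0.046 m and angle between each of neck_block, tail_block, long_corner, short_corner's own z axis and vertical below 0.09 rad and angle between the x axis of each of neck_block, tail_block, long_corner, short_corner and the x axis of form, either way round below 0.17 rad and linear speed of each of neck_block, tail_block, long_corner, short_corner below 0.02 m/s and angular speed of each of neck_block, tail_block, long_corner, short_corner below 0.2 rad/s and x of tail_block in the frame of form between -0.116 and -0.1 m and y of tail_block in the frame of form between -0.008 and 0.008 m and x of long_corner in the frame of form between -0.045 and -0.029 m and y of long_corner in the frame of form between 0.046 and 0.062 m and x of short_corner in the frame of form between 0.036 and 0.052 m and y of short_corner in the frame of form between 0.039 and 0.055 m); the robot touches nothing.
It also fails if it takes over 99 s, if anything falls off the work surface, if the arm or the gripper's body presses on something with over 40 N, if the wrist force passes 120 N, or if a joint passes its speed limit or range.

## Working session

There is one attempt and no reset: what is moved stays moved. The work goes in short steps, Python scripts to look and compute and a tool call to move; the robot and the scene stay as the last step left them, time stands still between calls to the robot, and variables do not carry over. Pictures are saved under pics/ and viewed, about 12 in all and at most 16, crops included, and the job is handed in when it is done.

Besides the shell and the picture viewer there is one more tool, called in YAML: its name, and indented under it one key for each argument. play_rows: Moves the arm, as the interface text tells. Its arguments: {"type":"object","properties":{"targets":{"type":"array","items":{"type":"array","items":{"type":"number"}}},"newtons":{"type":"number"}},"required":["targets"]}

```bash
ls; mkdir -p pics
python3 - <<'E'
from rig import read_state, vision, bot
import cv2
print(read_state())
for n in("side","top"):
    cv2.imwrite(f"pics/{n}0.png",vision.read_camera(n)[:,:,::-1]); print(n,vision.camera_info(n))
E
```

```text
pics
{'clock': 0.0, 'joint_pos': array([-1.42047356,  0.42669095,  0.07385111,  1.60660556, -0.03411383,
        1.11080666, -0.06710987]), 'qd': array([-2.60710373e-04, -1.03137031e-03, -5.21325829e-05, -1.60925089e-04,
       -1.70569910e-03, -1.51605488e-03, -9.62378393e-04]), 'effort': array([-5.48151147e-04, -9.35822654e+01,  3.66680615e+00, -4.54205811e+01,
       -4.87832807e-02,  2.01763847e-02,  9.35628032e-05]), 'position': array([199.26314687, 644.48255833, 223.80363157]), 'orientation': array([-3.14034381e+00,  7.71699269e-05,  2.84172210e+00]), 'contact_force': array([ 0.43201918, -0.16347152, -1.15925435]), 'ft_torque': array([ 0.02688528, -0.01065687, -0.0603064 ]), 'opening': 1.0026129114157045}
side {'camera_matrix': array([[364.626769  ,   0.        , 315.01491113],
       [  0.        , 364.626769  , 201.62565252],
       [  0.        ,   0.        ,   1.        ]]), 'dist': array([-0.01233472,  0.        ,  0.        ,  0.        ,  0.        ]), 'cam_to_world': array([[-9.84409175e-01,  9.82661193e-02, -1.45884699e-01,
         4.15620253e+02],
       [-1.74992169e-01, -4.63276138e-01,  8.68765193e-01,
         6.11728319e+02],
       [ 1.77852843e-02,  8.80749107e-01,  4.73249083e-01,
         4.83203395e+02],
       [ 0.00000000e+00,  0.00000000e+00,  0.00000000e+00,
         1.00000000e+00]])}
top {'camera_matrix': array([[441.7670056,   0.       , 321.0119569],
       [  0.       , 441.7670056, 202.2488537],
       [  0.       ,   0.       ,   1.       ]]), 'dist': array([-0.0821562,  0.       ,  0.       ,  0.       ,  0.       ]), 'cam_to_world': array([[ 1.22577056e-02,  9.92047622e-01, -1.25264779e-01,
         4.31225952e+02],
       [-9.99919327e-01,  1.25782427e-02,  1.76824692e-03,
        -1.27858045e+02],
       [ 3.32979595e-03,  1.25232999e-01,  9.92121771e-01,
         9.79319058e+02],
       [ 0.00000000e+00,  0.00000000e+00,  0.00000000e+00,
         1.00000000e+00]])}
```

View pics/top0.png

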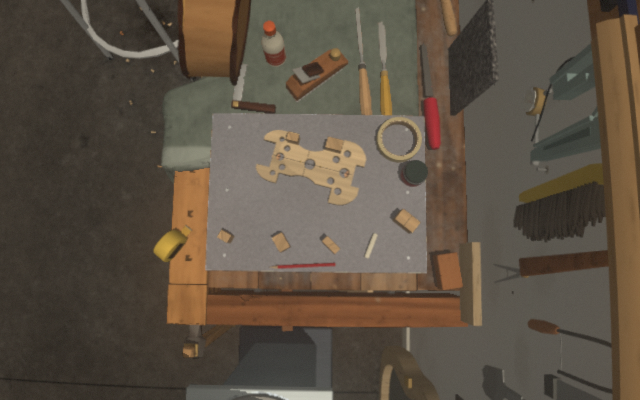

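View pics/side0.png

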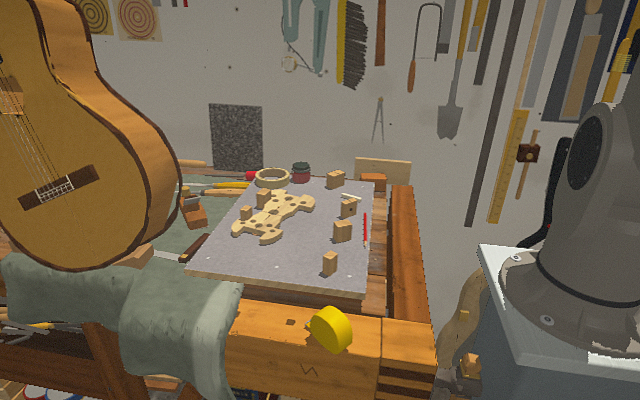

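The top picture shows the form at about (312,165), with its narrow end left and the glued blocks on the upper side. The loose blocks are at (225,236), (281,241), (331,243) and (407,220). The side picture shows the same four at (330,264), (343,231), (349,207) and (335,180). Next step: masks and enlarged crops.

```bash
cat > h.py <<'E'
import numpy as np, cv2
from rig import read_state, vision, bot
def ray(n,uv):
    c=vision.camera_info(n); p=cv2.undistortPoints(np.array(uv,float).reshape(-1,1,2),c["camera_matrix"],c["dist"]).reshape(-1,2)
    T=c["cam_to_world"]; d=np.c_[p[:,0],-p[:,1],-np.ones(len(p))]@T[:3,:3].T
    return T[:3,3],d/np.linalg.norm(d,axis=1)[:,None]
def plane(n,uv,z):
    o,d=ray(n,uv); return o+d*((z-o[2])/d[:,2])[:,None]
def proj(n,P):
    c=vision.camera_info(n); T=np.linalg.inv(c["cam_to_world"]); q=np.atleast_2d(P)@T[:3,:3].T+T[:3,3]
    return cv2.projectPoints((q*[1,-1,-1]).reshape(-1,1,3),np.zeros(3),np.zeros(3),c["camera_matrix"],c["dist"])[0].reshape(-1,2)
def tri(u,v):
    (o,d),(p,e)=ray("top",[u]),ray("side",[v]); d=d[0];e=e[0]
    s=np.linalg.lstsq(np.c_[d,-e],p-o,rcond=None)[0]; a=o+s[0]*d;b=p+s[1]*e
    return (a+b)/2,np.linalg.norm(a-b)
E
python3 - <<'E'
from h import *
t=cv2.imread("pics/top0.png"); s=cv2.imread("pics/side0.png")
hs=cv2.cvtColor(t,cv2.COLOR_BGR2HSV)
for p in [(407,220),(225,236),(300,165),(220,200),(331,243)]: print(p,hs[p[1],p[0]])
m=cv2.inRange(hs,(8,70,90),(28,255,255)); m[:115]=0;m[268:]=0;m[:,:212]=0;m[:,425:]=0
for c in cv2.findContours(m,cv2.RETR_EXTERNAL,2)[0]:
    if cv2.contourArea(c)>30: print(cv2.contourArea(c),cv2.minAreaRect(c))
tc=cv2.resize(t[205:265,210:430],None,fx=3.6,fy=3.6,interpolation=cv2.INTER_CUBIC)
f=cv2.resize(t[122:212,250:375],None,fx=4,fy=4,interpolation=cv2.INTER_CUBIC)
o=np.zeros((tc.shape[0]+f.shape[0],800,3),np.uint8); o[:tc.shape[0],:tc.shape[1]]=tc; o[tc.shape[0]:,:f.shape[1]]=f
cv2.imwrite("pics/tc.png",o)
cv2.imwrite("pics/sc.png",cv2.resize(s[160:285,225:385],None,fx=4.7,fy=4.7,interpolation=cv2.INTER_CUBIC))
E
```

```text
(407, 220) [ 16 104 165]
(225, 236) [ 16 112 168]
(300, 165) [ 17  95 174]
(220, 200) [ 13  27 133]
(331, 243) [ 16 110 165]
129.0 ((330.5, 244.5), (18.384775161743164, 7.0710673332214355), 45.0)
192.5 ((280.3153991699219, 241.67691040039062), (17.612930297851562, 12.279437065124512), 60.2551155090332)
121.0 ((225.2000274658203, 236.1000213623047), (14.758047103881836, 9.838699340820312), 26.56505012512207)
308.0 ((406.3438720703125, 220.69874572753906), (23.308719635009766, 15.726365089416504), 38.1572265625)
4134.0 ((310.1470642089844, 164.41177368164062), (104.77538299560547, 64.75701141357422), 14.03624439239502)
1510.5 ((399.0, 139.0), (44.0, 44.0), 90.0)
```

View pics/tc.png

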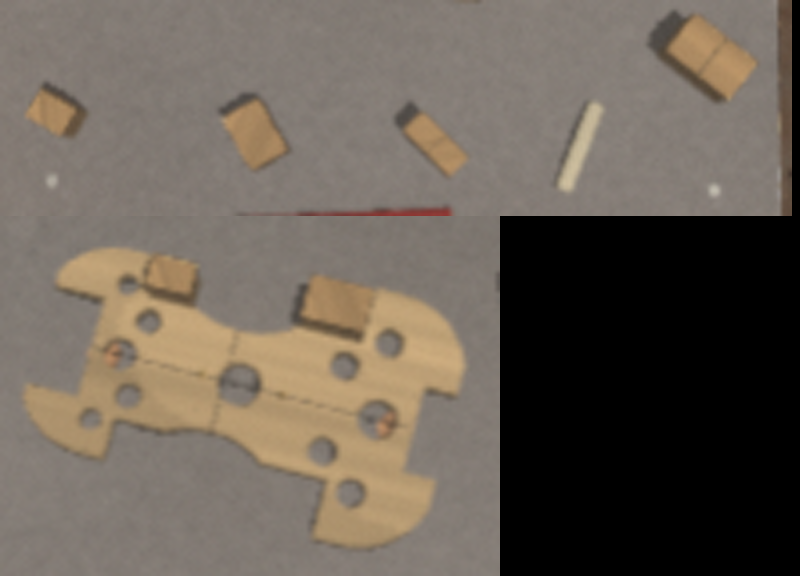

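View pics/sc.png

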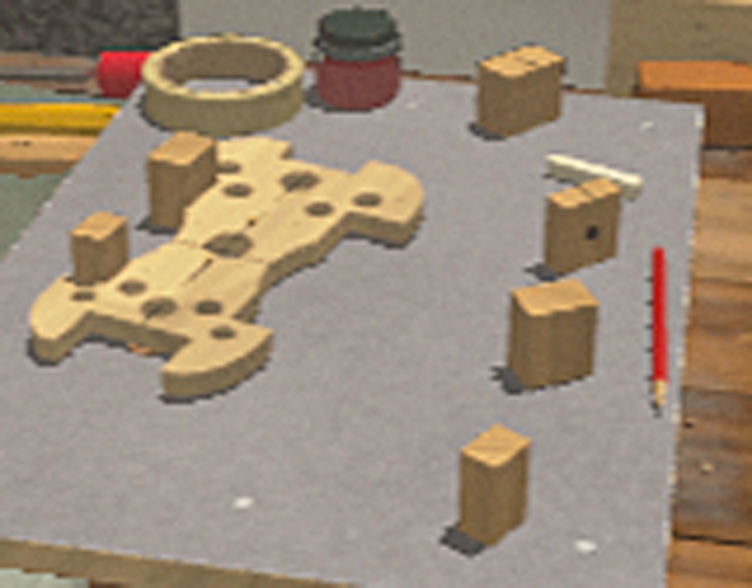

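```bash
cat > m.py <<'E'
from h import *
t=cv2.imread("pics/top0.png"); g=cv2.cvtColor(t,6)
S=lambda c:np.array(c,float)/4.7+[225,160]
T=lambda c:np.array(c,float)/3.6+[210,205]
F=lambda c:(np.array(c,float)-[0,216])/4+[250,122]
top={"neck":[(700,15),(756,65),(730,100),(668,48)],"tail":[(420,110),(467,158),(451,175),(403,125)],
"long":[(222,114),(258,95),(288,150),(254,169)],"short":[(45,88),(84,108),(65,136),(27,115)]}
side={"neck":[(478,62),(540,45),(563,58),(500,78)],"tail":[(546,196),(600,180),(620,188),(566,210)],
"long":[(510,292),(578,280),(596,300),(528,315)],"short":[(497,424),(531,438),(497,467),(460,452)]}
V=cv2.resize(cv2.cvtColor(t,cv2.COLOR_BGR2HSV),None,fx=6,fy=6,interpolation=cv2.INTER_CUBIC)
m=cv2.inRange(V,(8,65,140),(28,255,255))
for k in top:
    c=T(top[k]); P,e=tri(c.mean(0),S(side[k]).mean(0)); print(k,"tri",P.round(1),"err",round(e,1))
    for w in ("hand","mask"):
        if w=="hand": W=plane("top",c,82)
        else:
            n,l,st,ce=cv2.connectedComponentsWithStats(m); i=l[int(c[:,1].mean()*6+3),int(c[:,0].mean()*6+3)]
            pts=np.argwhere(l==i)[:,::-1]/6-0.42; W=plane("top",pts,82)
        r=cv2.minAreaRect(W[:,:2].astype(np.float32)); b=cv2.boxPoints(r); e=[b[1]-b[0],b[2]-b[1]]
        L=max(e,key=np.linalg.norm); print("  ",w,np.round(r[0],1),np.round(r[1],1),"long-side yaw",np.degrees(np.arctan2(L[1],L[0])).round(1)%180)
C,e=tri(F([(239,384)])[0],S([(228,243)])[0]); print("form top z",C.round(1),e)
img=F([(425,388),(403,470),(105,300),(80,390),(325,480),(113,420)])
mod=np.array([(-96,-24),(-96,24),(82,-28),(82,28),(-58,38),(60,34)],float)
# model y-side: bare side is image-down
W=plane("top",img,57)[:,:2]
A,B=mod-mod.mean(0),W-W.mean(0); U,_,Vt=np.linalg.svd(B.T@A); R=U@Vt; o=W.mean(0)-R@mod.mean(0)
print("form",o.round(1),np.degrees(np.arctan2(R[1,0],R[0,0])).round(2),np.linalg.det(R).round(2)); print((W-(mod@R.T+o)).round(1).tolist())
l=plane("top",F([(103,347),(408,426)]),57); d=l[0]-l[1]; print("pencil yaw",np.degrees(np.arctan2(d[1],d[0])).round(2), ((l[:,:2]-o)@R).round(1).tolist())
for q,mm in(((172,275),(48,-43)),((338,303),(-41,-50))): print("glued",((plane("top",F([q]),82)[0,:2]-o)@R).round(1),mm)
for k,s in dict(neck=(100,0),tail=(-108,0),long=(-37,54),short=(44,47)).items(): print("seat",k,(o+R@np.array(s)).round(1))
E
python3 m.py
```

```text
neck tri [ 511.4 -308.9   77.8] err 5.1
   hand [ 508.9 -308.2] [45.6 26.5] long-side yaw 50.3
   mask [ 510. -307.] [46.  28.8] long-side yaw 51.1
tail tri [ 460.5 -150.6   78.3] err 3.4
   hand [ 458.7 -150.6] [38.9 13.1] long-side yaw 44.6
   mask [ 458.6 -150.6] [37.4 15.5] long-side yaw 45.7
long tri [464.7 -48.9  78.3] err 3.1
   hand [463. -49.] [35.9 22.9] long-side yaw 29.8
   mask [462.4 -47.5] [33.7 24.5] long-side yaw 30.9
short tri [474.5  65.5  77.4] err 3.1
   hand [472.9  64.2] [26.6 18.9] long-side yaw 62.5
   mask [473.   68.6] [24.3 18.2] long-side yaw 61.1
form top z [ 632.  -104.1   55.2] 4.282351161183447
form [ 629.3 -104.7] 75.94 1.0
[[-0.7, 0.1], [1.4, 0.0], [-1.9, 0.1], [3.1, -1.5], [-0.1, 1.0], [-1.8, 0.3]]
pencil yaw 75.94 [[75.7, -1.0], [-92.4, -1.0]]
glued [ 47.2 -42.2] (48, -43)
glued [-40.5 -49.8] (-41, -50)
seat neck [653.6  -7.7]
seat tail [ 603.1 -209.5]
seat long [ 568.  -127.5]
seat short [594.4 -50.6]
```

```bash
cat >> h.py <<'E'
def plan(*targets):
    "targets (x,y,z,yaw deg): prints the shift/turn per call of 5 rows, from the measured pose, then from each pose aimed at"
    s=read_state(); p=np.r_[s["position"],np.degrees(s["orientation"][2])]
    print("t",round(s["clock"],2),"pose",p.round(1),"rp",np.degrees(s["orientation"][:2]).round(1),"F",s["contact_force"].round(1),"open",round(s["opening"],3))
    for q in targets:
        q=np.array(q,float); d=q-p; d[3]=(d[3]+180)%360-180
        n=int(np.ceil(max(np.linalg.norm(d[:3])/185,abs(d[3])/33,1)))
        for i in range(n):
            a=np.radians(p[3]); c,si=np.cos(a),np.sin(a); e=d/n
            print([round(float(v),1) for v in (c*e[0]+si*e[1],si*e[0]-c*e[1],-e[2],-e[3])]); p=p+e
        print("--")
E
python3 -c "
from h import *
plan((473.5,66,150,61.5))"
```

```text
t 0.1 pose [199.3 644.5 223.9 162.8] rp [-179.9    0. ] F [ 0.4  0.1 -0.2] open 0.997
[-108.2, -117.9, 18.5, 25.3]
[-148.3, -60.3, 18.5, 25.3]
[-159.8, 8.9, 18.5, 25.3]
[-140.6, 76.4, 18.5, 25.3]
--
```

play_rows:
  targets:
    - [0,-108,-118,18,25]
    - [0,-108,-118,18,25]
    - [0,-108,-118,18,25]
    - [0,-108,-118,18,25]
    - [0,-108,-118,18,25]

```text
clock: 0.52
position: [271.3, 493.2, 205.3]
orientation: [-3.139, 0.003, 2.394]
contact_force: [1.6, 1.1, 0.2]
opening: 1.001
```

play_rows:
  targets:
    - [0,-148,-60,18,25]
    - [0,-148,-60,18,25]
    - [0,-148,-60,18,25]
    - [0,-148,-60,18,25]
    - [0,-148,-60,18,25]

```text
clock: 0.93
position: [341.6, 341.7, 187.3]
orientation: [-3.139, 0.006, 1.946]
contact_force: [0.9, -1.2, 0.5]
opening: 0.997
```

play_rows:
  targets:
    - [0,-160,9,18,25]
    - [0,-160,9,18,25]
    - [0,-160,9,18,25]
    - [0,-160,9,18,25]
    - [0,-160,9,18,25]

```text
clock: 1.35
position: [410.3, 189.6, 169.7]
orientation: [-3.141, 0.008, 1.498]
contact_force: [-0.9, -1.3, -0.0]
opening: 1.001
```

```bash
python3 -c "
from h import *
plan((473.5,66,150,61.5),(473.5,66,80,61.5))"
```

```text
t 1.35 pose [410.3 189.6 169.7  85.8] rp [-180.     0.5] F [-0.9 -1.3 -0. ] open 1.001
[-118.7, 72.0, 19.7, 24.3]
--
[0.0, 0.0, 70.0, -0.0]
--
```

play_rows:
  targets:
    - [0,-119,72,20,24]
    - [0,-119,72,20,24]
    - [0,-119,72,20,24]
    - [0,-119,72,20,24]
    - [0,-119,72,20,24]

```text
clock: 1.77
position: [474.8, 61.1, 150.3]
orientation: [3.137, 0.009, 1.07]
contact_force: [-0.9, -1.1, 0.0]
opening: 1.005
```

play_rows:
  targets:
    - [0,0,0,0,0]
    - [0,0,0,0,0]

```text
clock: 1.93
position: [474.6, 61.0, 150.1]
orientation: [3.138, 0.009, 1.07]
contact_force: [0.4, 0.9, -0.6]
opening: 0.998
```

```bash
python3 -c "
from h import *
plan((473.5,66,80,61.5))
s=vision.read_camera('side')[:,:,::-1]
cv2.imwrite('pics/s1.png',cv2.resize(s[160:290,270:400],None,fx=4,fy=4,interpolation=cv2.INTER_CUBIC))"
```

```text
t 1.93 pose [474.6  61.  150.1  61.3] rp [179.8   0.5] F [ 0.4  0.9 -0.6] open 0.998
[3.9, -3.4, 70.1, -0.2]
--
```

View pics/s1.png

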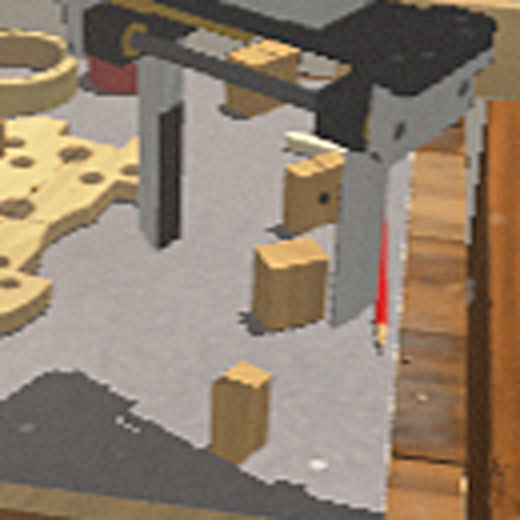

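The picture shows the open fingers straddling the short block: tips at crop (160,245) and (350,320), block top at (240,375). I'll descend with the small correction and grip.

play_rows:
  targets:
    - [0,4,-3,35,0]
    - [0,4,-3,70,0]
    - [0,4,-3,70,0]
    - [0,4,-3,70,0]
  newtons: 20

```text
clock: 2.32
position: [472.6, 66.1, 79.8]
orientation: [3.14, 0.012, 1.073]
contact_force: [0.1, -0.1, 0.4]
opening: 1.002
```

play_rows:
  targets:
    - [1,0,0,0,0]
    - [1,0,0,0,0]
    - [1,0,0,0,0]
    - [1,0,0,0,0]
    - [1,0,0,0,0]

```text
clock: 2.73
position: [473.0, 66.3, 80.6]
orientation: [3.139, 0.011, 1.073]
contact_force: [0.5, 0.1, -0.8]
opening: 0.683
```

play_rows:
  targets:
    - [1,0,0,0,0]
    - [1,0,0,0,0]
    - [1,0,0,0,0]
    - [1,0,0,0,0]
    - [1,0,0,0,0]

```text
clock: 3.15
position: [472.9, 66.3, 80.5]
orientation: [3.139, 0.011, 1.073]
contact_force: [-0.0, 0.5, 0.7]
opening: 0.329
```

play_rows:
  targets:
    - [1,0,0,-60,0]
    - [1,0,0,-60,0]
    - [1,0,0,-60,0]
    - [1,0,0,-60,0]

```text
clock: 3.48
position: [473.6, 67.4, 141.3]
orientation: [3.138, 0.009, 1.073]
contact_force: [0.4, 0.7, 0.4]
opening: 0.04
```

```bash
python3 -c "
from h import *
plan((595,-50,140,75.9),(595,-50,81,75.9))
t=vision.read_camera('top')[:,:,::-1]
s=vision.read_camera('side')[:,:,::-1]
cv2.imwrite('pics/s2.png',np.hstack([cv2.resize(i,None,fx=4,fy=4,interpolation=cv2.INTER_CUBIC) for i in (s[170:290,270:370],t[180:300,180:280])]))"
```

```text
t 3.48 pose [473.6  67.4 141.3  61.5] rp [179.8   0.5] F [0.4 0.7 0.4] open 0.04
[-45.2, 162.7, 1.3, -14.4]
--
[0.0, 0.0, 59.0, -0.0]
--
```

View pics/s2.png

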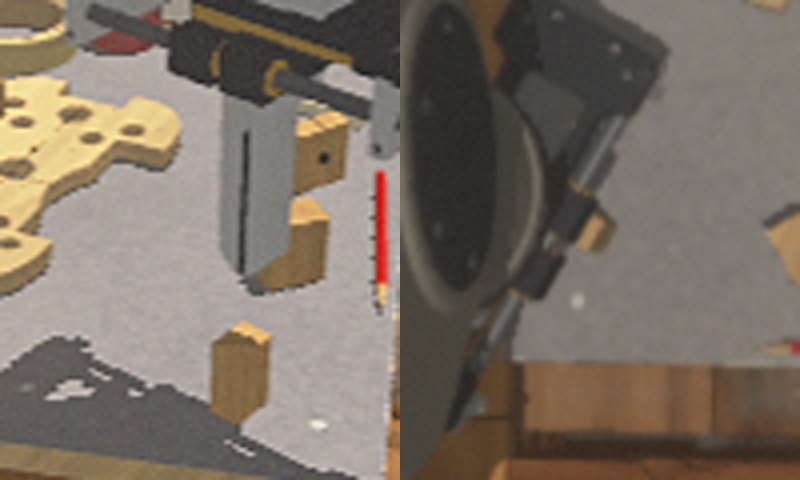

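The fingers close at about 0.07 of their range per row, so I lifted too early. The block still stands where it was (crop (240,333)). I'll part-open, descend and wait longer.

play_rows:
  targets:
    - [0.5,-1,0,0,0]
    - [0.5,-1,0,0,0]
    - [0.5,-1,0,0,0]
    - [0.5,-1,0,0,0]
    - [0.5,-1,0,0,0]

```text
clock: 4.0
position: [472.1, 66.0, 139.8]
orientation: [3.14, 0.012, 1.073]
contact_force: [-0.1, 0.6, -0.0]
opening: 0.32
```

play_rows:
  targets:
    - [0.5,0,0,0,0]
    - [0.5,0,0,0,0]
    - [0.5,0,0,30,0]
    - [0.5,0,0,61,0]
    - [0.5,0,0,61,0]

```text
clock: 4.42
position: [469.5, 64.9, 75.2]
orientation: [-3.14, 0.016, 1.074]
contact_force: [-1.9, -0.3, -0.7]
opening: 0.5
```

play_rows:
  targets:
    - [1,0,0,0,0]
    - [1,0,0,0,0]
    - [1,0,0,0,0]
    - [1,0,0,0,0]
    - [1,0,0,0,0]

```text
clock: 4.83
position: [470.2, 65.2, 76.2]
orientation: [-3.141, 0.014, 1.074]
contact_force: [0.8, -0.1, 7.2]
opening: 0.194
```

play_rows:
  targets:
    - [1,0,0,0,0]
    - [1,0,0,0,0]
    - [1,0,0,0,0]

```text
clock: 5.08
position: [470.3, 65.4, 76.5]
orientation: [-3.141, 0.014, 1.074]
contact_force: [-0.5, 0.4, -0.5]
opening: 0.187
```

play_rows:
  targets:
    - [1,0,0,-60,0]
    - [1,0,0,-60,0]
    - [1,0,0,-60,0]
    - [1,0,0,-60,0]

```text
clock: 5.42
position: [471.2, 66.6, 137.3]
orientation: [3.141, 0.012, 1.074]
contact_force: [-0.3, 0.2, -0.6]
opening: 0.191
```

```bash
python3 -c "
from h import *
plan((595,-50,140,75.9),(595,-50,81,75.9))"
```

```text
t 5.42 pose [471.2  66.6 137.3  61.6] rp [180.    0.7] F [-0.3  0.2 -0.6] open 0.191
[-43.6, 164.4, -2.7, -14.3]
--
[0.0, 0.0, 59.0, -0.0]
--
```

play_rows:
  targets:
    - [1,-45,165,-2,-14]
    - [1,-45,165,-2,-14]
    - [1,-45,165,-2,-14]
    - [1,-45,165,-2,-14]
    - [1,-45,165,-2,-14]

```text
clock: 5.83
position: [597.0, -55.6, 138.9]
orientation: [-3.14, 0.013, 1.317]
contact_force: [-1.9, 0.5, -0.1]
opening: 0.191
```

play_rows:
  targets:
    - [1,0,0,0,0]
    - [1,0,0,0,0]

```text
clock: 6.0
position: [596.6, -57.3, 137.4]
orientation: [-3.138, 0.015, 1.314]
contact_force: [-0.3, 0.3, -0.4]
opening: 0.189
```

```bash
python3 -c "
from h import *
plan((595.2,-51.7,110,75.9),(595.2,-51.7,78.5,75.9))
"
```

```text
t 6.0 pose [596.6 -57.3 137.4  75.3] rp [-179.8    0.8] F [-0.3  0.3 -0.4] open 0.189
[5.0, -2.8, 27.4, -0.6]
--
[0.0, 0.0, 31.5, -0.0]
--
```

play_rows:
  targets:
    - [1,5,-3,27,-1]
    - [1,5,-3,27,-1]
    - [1,5,-3,27,-1]
    - [1,5,-3,27,-1]

```text
clock: 6.33
position: [594.4, -51.4, 110.8]
orientation: [-3.137, 0.015, 1.332]
contact_force: [-0.0, -0.7, 0.9]
opening: 0.193
```

```bash
python3 -c "
from h import *
plan((595.2,-51.7,79,75.9))
t=vision.read_camera('top')[:,:,::-1]
s=vision.read_camera('side')[:,:,::-1]
cv2.imwrite('pics/s3.png',np.hstack([cv2.resize(i,None,fx=4,fy=4,interpolation=cv2.INTER_CUBIC) for i in (s[180:280,225:325],t[110:210,240:340])]))"
```

```text
t 6.33 pose [594.4 -51.4 110.8  76.3] rp [-179.8    0.8] F [-0.  -0.7  0.9] open 0.193
[-0.1, 0.8, 31.8, 0.4]
--
```

View pics/s3.png

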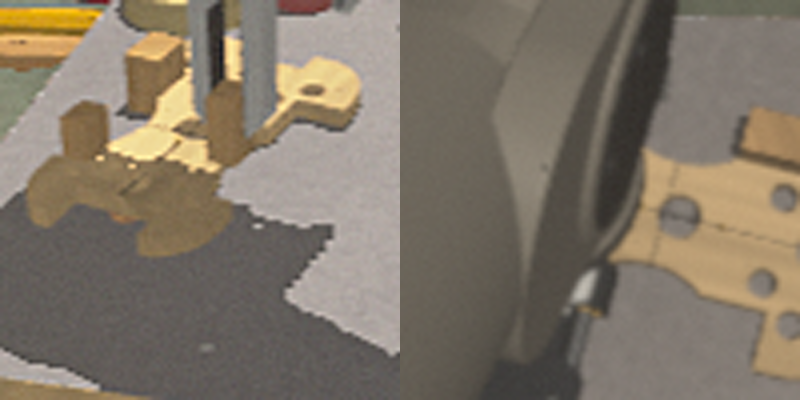

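The side picture shows the block held upright over its corner, with its bottom at crop (225,160). I'll lower and release.

play_rows:
  targets:
    - [1,0,1,16,0]
    - [1,0,1,28,0]
    - [1,0,1,32,0]
    - [1,0,1,32,0]
    - [1,0,1,32,0]

```text
clock: 6.85
position: [595.8, -52.4, 79.5]
orientation: [-3.138, 0.014, 1.332]
contact_force: [1.0, -0.4, 1.2]
opening: 0.188
```

play_rows:
  targets:
    - [0.65,0,0,0,0]
    - [0.65,0,0,0,0]
    - [0.65,0,0,0,0]
    - [0.65,0,0,0,0]

```text
clock: 7.18
position: [596.0, -52.5, 79.8]
orientation: [-3.139, 0.014, 1.332]
contact_force: [0.5, 0.8, -0.6]
opening: 0.349
```

play_rows:
  targets:
    - [0.5,0,0,-30,0]
    - [0.5,0,0,-60,0]
    - [0.5,0,0,-60,0]
    - [0.5,0,0,-60,0]

```text
clock: 7.52
position: [597.3, -51.6, 141.4]
orientation: [3.141, 0.013, 1.332]
contact_force: [0.4, -0.8, -0.8]
opening: 0.499
```

```bash
python3 -c "
from h import *
plan((463,-48,140,30.5),(463,-48,78,30.5))"
```

```text
t 7.52 pose [597.3 -51.6 141.4  76.3] rp [180.    0.7] F [ 0.4 -0.8 -0.8] open 0.499
[-14.1, -65.7, 0.7, 22.9]
[-38.6, -55.0, 0.7, 22.9]
--
[0.0, 0.0, 62.0, -0.0]
--
```

play_rows:
  targets:
    - [0.45,-14,-66,1,23]
    - [0.45,-14,-66,1,23]
    - [0.45,-14,-66,1,23]
    - [0.45,-14,-66,1,23]
    - [0.45,-14,-66,1,23]

```text
clock: 7.93
position: [530.0, -49.1, 140.2]
orientation: [3.136, 0.012, 0.932]
contact_force: [-0.0, 0.0, -0.7]
opening: 0.552
```

play_rows:
  targets:
    - [0.45,-39,-55,1,23]
    - [0.45,-39,-55,1,23]
    - [0.45,-39,-55,1,23]
    - [0.45,-39,-55,1,23]
    - [0.45,-39,-55,1,23]

```text
clock: 8.35
position: [463.8, -47.4, 139.5]
orientation: [3.131, 0.009, 0.536]
contact_force: [-0.8, -0.3, 0.4]
opening: 0.553
```

```bash
python3 -c "
from h import *
plan((463,-48,80,30.5))"
```

```text
t 8.35 pose [463.8 -47.4 139.5  30.7] rp [179.4   0.5] F [-0.8 -0.3  0.4] open 0.553
[-1.0, 0.1, 59.5, 0.2]
--
```

play_rows:
  targets:
    - [0.45,-1,0,30,0]
    - [0.45,-1,0,59,0]
    - [0.45,-1,0,59,0]
    - [0.45,-1,0,59,0]

```text
clock: 8.68
position: [462.7, -49.6, 80.1]
orientation: [3.131, 0.012, 0.539]
contact_force: [0.3, -0.3, 0.5]
opening: 0.548
```

play_rows:
  targets:
    - [1,0,0,0,0]
    - [1,0,0,0,0]
    - [1,0,0,0,0]
    - [1,0,0,0,0]
    - [1,0,0,0,0]

```text
clock: 9.1
position: [463.2, -49.3, 80.7]
orientation: [3.131, 0.011, 0.54]
contact_force: [-1.6, 0.3, 10.9]
opening: 0.256
```

play_rows:
  targets:
    - [1,0,0,0,0]
    - [1,0,0,0,0]
    - [1,0,0,0,0]

```text
clock: 9.35
position: [463.2, -49.2, 80.9]
orientation: [3.131, 0.01, 0.54]
contact_force: [-0.1, 1.0, -0.3]
opening: 0.257
```

```bash
python3 -c "
from h import *
plan()"
```

```text
t 9.35 pose [463.2 -49.2  80.9  30.9] rp [179.4   0.6] F [-0.1  1.  -0.3] open 0.257
```

play_rows:
  targets:
    - [1,0,0,-60,0]
    - [1,0,0,-60,0]
    - [1,0,0,-60,0]
    - [1,0,0,-60,0]

```text
clock: 9.68
position: [463.9, -47.9, 141.4]
orientation: [3.131, 0.008, 0.541]
contact_force: [0.4, 1.6, -0.6]
opening: 0.254
```

```bash
python3 -c "
from h import *
plan((569,-127,140,75.9))"
```

```text
t 9.68 pose [463.9 -47.9 141.4  31. ] rp [179.4   0.5] F [ 0.4  1.6 -0.6] open 0.254
[24.7, 61.0, 0.7, -22.5]
[-0.5, 65.8, 0.7, -22.5]
--
```

play_rows:
  targets:
    - [1,25,61,1,-22.5]
    - [1,25,61,1,-22.5]
    - [1,25,61,1,-22.5]
    - [1,25,61,1,-22.5]
    - [1,25,61,1,-22.5]

```text
clock: 10.1
position: [516.2, -87.8, 139.7]
orientation: [3.136, 0.013, 0.935]
contact_force: [-0.3, -0.1, -1.1]
opening: 0.253
```

play_rows:
  targets:
    - [1,0,66,1,-22.5]
    - [1,0,66,1,-22.5]
    - [1,0,66,1,-22.5]
    - [1,0,66,1,-22.5]
    - [1,0,66,1,-22.5]

```text
clock: 10.52
position: [568.4, -126.9, 138.1]
orientation: [-3.14, 0.014, 1.324]
contact_force: [0.5, 0.6, 0.2]
opening: 0.255
```

play_rows:
  targets:
    - [1,0,0,0,0]
    - [1,0,0,0,0]

```text
clock: 10.68
position: [567.7, -126.2, 137.8]
orientation: [-3.139, 0.014, 1.32]
contact_force: [-0.5, -0.1, 0.1]
opening: 0.255
```

```bash
python3 -c "
from h import *
plan((569,-127,110,75.9))"
```

```text
t 10.68 pose [ 567.7 -126.2  137.8   75.6] rp [-179.9    0.8] F [-0.5 -0.1  0.1] open 0.255
[-0.5, 1.4, 27.8, -0.3]
--
```

play_rows:
  targets:
    - [1,0,1,28,0]
    - [1,0,1,28,0]
    - [1,0,1,28,0]
    - [1,0,1,28,0]

```text
clock: 11.02
position: [568.4, -126.7, 110.5]
orientation: [-3.139, 0.014, 1.319]
contact_force: [0.1, 0.1, -0.7]
opening: 0.254
```

```bash
python3 -c "
from h import *
plan((569,-127,82,75.9))"
```

```text
t 11.02 pose [ 568.4 -126.7  110.5   75.6] rp [-179.8    0.8] F [ 0.1  0.1 -0.7] open 0.254
[-0.2, 0.6, 28.5, -0.3]
--
```

play_rows:
  targets:
    - [1,0,0,16,0]
    - [1,0,0,26,0]
    - [1,0,0,28,0]
    - [1,0,0,28,0]
    - [1,0,0,28,0]

```text
clock: 11.43
position: [568.4, -127.2, 82.9]
orientation: [-3.139, 0.014, 1.319]
contact_force: [1.1, 0.7, 0.0]
opening: 0.253
```

play_rows:
  targets:
    - [0.58,0,0,0,0]
    - [0.58,0,0,0,0]
    - [0.58,0,0,0,0]
    - [0.58,0,0,0,0]

```text
clock: 11.77
position: [568.6, -127.2, 83.2]
orientation: [-3.139, 0.014, 1.319]
contact_force: [-0.2, -0.6, -0.1]
opening: 0.416
```

play_rows:
  targets:
    - [0.5,0,0,-30,0]
    - [0.5,0,0,-60,0]
    - [0.5,0,0,-60,0]
    - [0.5,0,0,-60,0]

```text
clock: 12.1
position: [569.9, -126.4, 144.7]
orientation: [3.141, 0.013, 1.319]
contact_force: [0.1, -0.8, -0.1]
opening: 0.505
```

```bash
python3 -c "
from h import *
plan((459,-150.4,140,45.2),(459,-150.4,80.5,45.2))"
```

```text
t 12.1 pose [ 569.9 -126.4  144.7   75.6] rp [180.    0.7] F [ 0.1 -0.8 -0.1] open 0.505
[-50.8, -101.4, 4.7, 30.4]
--
[0.0, 0.0, 59.5, -0.0]
--
```

play_rows:
  targets:
    - [0.5,-51,-101,4,30.4]
    - [0.5,-51,-101,4,30.4]
    - [0.5,-51,-101,4,30.4]
    - [0.5,-51,-101,4,30.4]
    - [0.5,-51,-101,4,30.4]

```text
clock: 12.52
position: [457.4, -150.7, 140.7]
orientation: [3.136, 0.01, 0.779]
contact_force: [-0.7, -0.0, -1.3]
opening: 0.501
```

play_rows:
  targets:
    - [0.5,0,0,0,0]
    - [0.5,0,0,0,0]

```text
clock: 12.68
position: [456.9, -150.5, 140.1]
orientation: [3.137, 0.011, 0.78]
contact_force: [0.0, 0.1, -0.2]
opening: 0.497
```

```bash
python3 -c "
from h import *
plan((459,-150.4,80.5,45.2))
t=vision.read_camera('top')[:,:,::-1]
s=vision.read_camera('side')[:,:,::-1]
cv2.imwrite('pics/t4.png',t);cv2.imwrite('pics/s4.png',s)
cv2.imwrite('pics/v4.png',np.hstack([cv2.resize(i,None,fx=4,fy=4,interpolation=cv2.INTER_CUBIC) for i in (s[170:290,225:325],t[110:230,240:340])]))"
```

```text
t 12.68 pose [ 456.9 -150.5  140.1   44.7] rp [179.7   0.6] F [ 0.   0.1 -0.2] open 0.497
[1.6, 1.4, 59.6, -0.5]
--
```

View pics/v4.png

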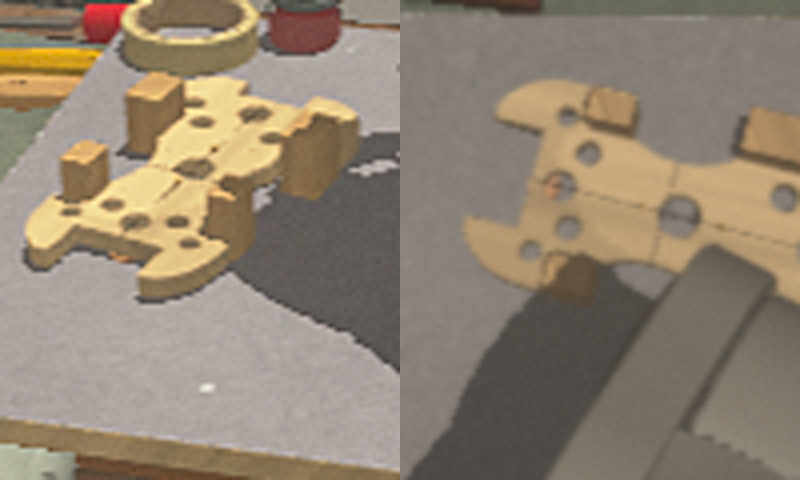

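Side crop: both corner blocks stand upright in their steps, the short one near (230,220) and the long one near (315,160). Exact check later; now the tail block.

play_rows:
  targets:
    - [0.5,2,1,30,0]
    - [0.5,2,1,59,0]
    - [0.5,2,1,59,0]
    - [0.5,2,1,59,0]

```text
clock: 13.12
position: [458.2, -151.1, 80.8]
orientation: [3.138, 0.014, 0.781]
contact_force: [0.6, -0.0, -0.1]
opening: 0.501
```

play_rows:
  targets:
    - [1,0,0,0,0]
    - [1,0,0,0,0]
    - [1,0,0,0,0]
    - [1,0,0,0,0]
    - [1,0,0,0,0]

```text
clock: 13.53
position: [458.6, -151.0, 81.4]
orientation: [3.138, 0.013, 0.781]
contact_force: [0.3, -0.6, -0.6]
opening: 0.184
```

play_rows:
  targets:
    - [1,0,0,0,0]
    - [1,0,0,0,0]
    - [1,0,0,0,0]

```text
clock: 13.78
position: [458.7, -150.9, 81.5]
orientation: [3.137, 0.012, 0.781]
contact_force: [-0.0, 0.0, -0.1]
opening: 0.164
```

play_rows:
  targets:
    - [1,0,0,-60,0]
    - [1,0,0,-60,0]
    - [1,0,0,-60,0]
    - [1,0,0,-60,0]

```text
clock: 14.12
position: [459.7, -149.9, 142.1]
orientation: [3.136, 0.011, 0.782]
contact_force: [-1.7, 0.2, -1.2]
opening: 0.168
```

```bash
python3 -c "
from h import *
plan((604.3,-208.7,140,-14.1))"
```

```text
t 14.12 pose [ 459.7 -149.9  142.1   44.8] rp [179.7   0.6] F [-1.7  0.2 -1.2] open 0.168
[30.6, 71.8, 1.1, 29.5]
[61.9, 47.5, 1.1, 29.5]
--
```

play_rows:
  targets:
    - [1,31,72,1,29.5]
    - [1,31,72,1,29.5]
    - [1,31,72,1,29.5]
    - [1,31,72,1,29.5]
    - [1,31,72,1,29.5]

```text
clock: 14.53
position: [531.9, -179.5, 139.6]
orientation: [3.132, 0.009, 0.26]
contact_force: [-0.7, -0.3, -0.5]
opening: 0.163
```

play_rows:
  targets:
    - [1,62,47,1,29.5]
    - [1,62,47,1,29.5]
    - [1,62,47,1,29.5]
    - [1,62,47,1,29.5]
    - [1,62,47,1,29.5]

```text
clock: 14.95
position: [603.3, -209.0, 137.0]
orientation: [3.127, 0.005, -0.258]
contact_force: [0.4, -0.0, -0.7]
opening: 0.168
```

play_rows:
  targets:
    - [1,0,0,0,0]
    - [1,0,0,0,0]

```text
clock: 15.12
position: [602.7, -208.7, 136.4]
orientation: [3.128, 0.006, -0.253]
contact_force: [-0.5, 0.8, -0.8]
opening: 0.167
```

```bash
python3 -c "
from h import *
plan((604.3,-208.7,110,-14.1))"
```

```text
t 15.12 pose [ 602.7 -208.7  136.4  -14.5] rp [179.2   0.4] F [-0.5  0.8 -0.8] open 0.167
[1.6, -0.4, 26.4, -0.4]
--
```

play_rows:
  targets:
    - [1,2,0,26,0]
    - [1,2,0,26,0]
    - [1,2,0,26,0]
    - [1,2,0,26,0]

```text
clock: 15.45
position: [604.3, -209.6, 111.2]
orientation: [3.128, 0.006, -0.251]
contact_force: [-0.2, -0.1, -0.2]
opening: 0.166
```

```bash
python3 -c "
from h import *
plan((604.3,-208.7,82,-14.1))
t=vision.read_camera('top')[:,:,::-1]
s=vision.read_camera('side')[:,:,::-1]
cv2.imwrite('pics/t5.png',t);cv2.imwrite('pics/s5.png',s)
cv2.imwrite('pics/v5.png',np.hstack([cv2.resize(i,None,fx=4,fy=4,interpolation=cv2.INTER_CUBIC) for i in (s[150:250,245:345],t[130:230,270:370])]))"
```

```text
t 15.45 pose [ 604.3 -209.6  111.2  -14.4] rp [179.2   0.4] F [-0.2 -0.1 -0.2] open 0.166
[-0.2, -0.9, 29.2, -0.3]
--
```

View pics/v5.png

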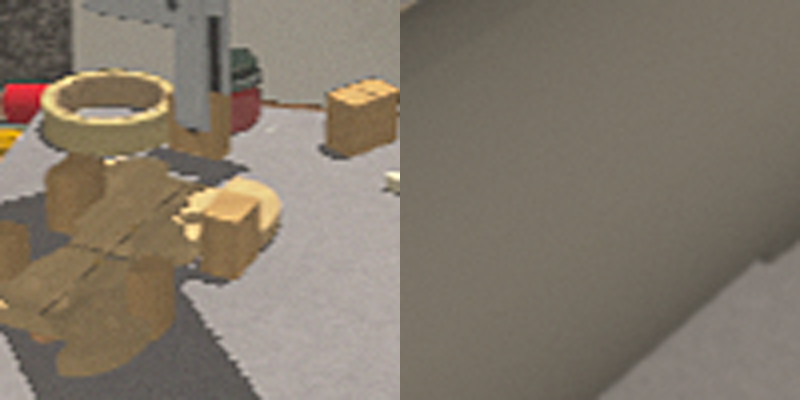

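The tail block is held upright over the broad-end notch (side crop (200,130)). Lowering and releasing.

play_rows:
  targets:
    - [1,0,-1,16,0]
    - [1,0,-1,27,0]
    - [1,0,-1,29,0]
    - [1,0,-1,29,0]
    - [1,0,-1,29,0]

```text
clock: 15.97
position: [604.4, -209.0, 81.8]
orientation: [3.128, 0.006, -0.252]
contact_force: [-0.1, 0.1, 0.8]
opening: 0.168
```

play_rows:
  targets:
    - [0.66,0,0,0,0]
    - [0.66,0,0,0,0]
    - [0.66,0,0,0,0]
    - [0.66,0,0,0,0]

```text
clock: 16.3
position: [604.3, -209.0, 81.8]
orientation: [3.128, 0.006, -0.252]
contact_force: [-0.2, 0.4, -0.0]
opening: 0.338
```

play_rows:
  targets:
    - [0.4,0,0,-30,0]
    - [0.4,0,0,-60,0]
    - [0.4,0,0,-60,0]
    - [0.4,0,0,-60,0]

```text
clock: 16.63
position: [605.7, -208.5, 143.2]
orientation: [3.128, 0.004, -0.252]
contact_force: [0.1, 0.6, 0.6]
opening: 0.577
```

```bash
python3 -c "
from h import *
plan((510,-307.3,140,50.8))"
```

```text
t 16.63 pose [ 605.7 -208.5  143.2  -14.4] rp [179.2   0.2] F [0.1 0.6 0.6] open 0.577
[-34.1, 59.8, 1.6, -32.6]
[-60.9, 32.0, 1.6, -32.6]
--
```

play_rows:
  targets:
    - [0.3,-34,60,2,-32.6]
    - [0.3,-34,60,2,-32.6]
    - [0.3,-34,60,2,-32.6]
    - [0.3,-34,60,2,-32.6]
    - [0.3,-34,60,2,-32.6]

```text
clock: 17.05
position: [557.2, -258.3, 141.4]
orientation: [3.133, 0.011, 0.324]
contact_force: [-0.4, 0.6, -0.8]
opening: 0.704
```

play_rows:
  targets:
    - [0.3,-61,32,2,-32.6]
    - [0.3,-61,32,2,-32.6]
    - [0.3,-61,32,2,-32.6]
    - [0.3,-61,32,2,-32.6]
    - [0.3,-61,32,2,-32.6]

```text
clock: 17.47
position: [508.7, -308.2, 139.6]
orientation: [3.141, 0.013, 0.899]
contact_force: [-0.1, 0.3, -0.1]
opening: 0.697
```

play_rows:
  targets:
    - [0.3,0,0,0,0]
    - [0.3,0,0,0,0]

```text
clock: 17.63
position: [508.3, -308.0, 139.0]
orientation: [-3.141, 0.013, 0.897]
contact_force: [-0.4, -0.3, -0.3]
opening: 0.7
```

```bash
python3 -c "
from h import *
plan((510,-307.3,80.5,50.8))
t=vision.read_camera('top')[:,:,::-1]
s=vision.read_camera('side')[:,:,::-1]
cv2.imwrite('pics/t6.png',t);cv2.imwrite('pics/s6.png',s)
cv2.imwrite('pics/v6.png',np.hstack([cv2.resize(i,None,fx=4,fy=4,interpolation=cv2.INTER_CUBIC) for i in (s[150:270,225:325],t[110:230,270:370])]))"
```

```text
t 17.63 pose [ 508.3 -308.   139.    51.4] rp [-180.     0.8] F [-0.4 -0.3 -0.3] open 0.7
[1.6, 0.9, 58.5, 0.6]
--
```

View pics/v6.png

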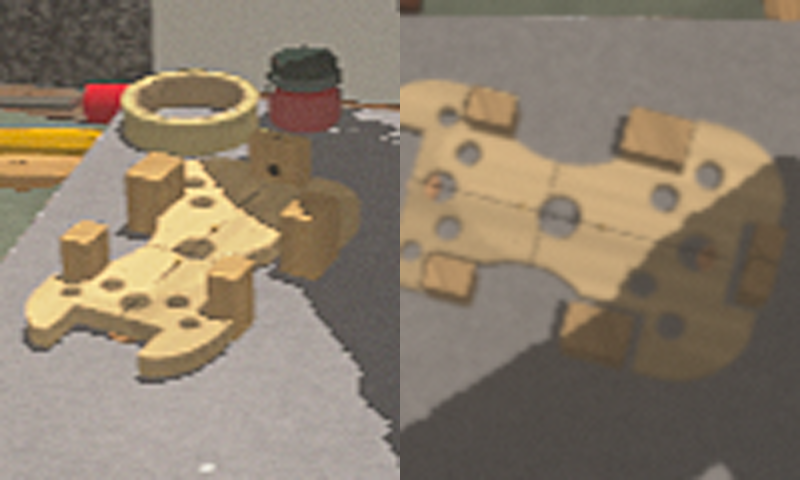

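The top crop shows the three placed blocks, tops at about (448,275), (598,330) and (762,262), square with the form. Next, the neck block.

play_rows:
  targets:
    - [0.3,2,1,30,0]
    - [0.3,2,1,58,0]
    - [0.3,2,1,58,0]
    - [0.3,2,1,58,0]

```text
clock: 18.07
position: [509.3, -307.4, 80.5]
orientation: [-3.139, 0.015, 0.895]
contact_force: [-0.6, -0.8, 0.4]
opening: 0.701
```

play_rows:
  targets:
    - [1,0,0,0,0]
    - [1,0,0,0,0]
    - [1,0,0,0,0]
    - [1,0,0,0,0]
    - [1,0,0,0,0]

```text
clock: 18.48
position: [509.6, -307.5, 81.1]
orientation: [-3.14, 0.015, 0.895]
contact_force: [-0.1, -0.0, -0.4]
opening: 0.383
```

play_rows:
  targets:
    - [1,0,0,0,0]
    - [1,0,0,0,0]
    - [1,0,0,0,0]
    - [1,0,0,0,0]

```text
clock: 18.82
position: [509.8, -307.5, 81.4]
orientation: [-3.14, 0.014, 0.895]
contact_force: [-0.2, 0.1, 6.6]
opening: 0.297
```

play_rows:
  targets:
    - [1,0,0,-60,0]
    - [1,0,0,-60,0]
    - [1,0,0,-60,0]
    - [1,0,0,-60,0]

```text
clock: 19.15
position: [510.9, -307.0, 142.2]
orientation: [3.141, 0.013, 0.895]
contact_force: [-0.2, 0.3, -0.1]
opening: 0.3
```

```bash
python3 -c "
from h import *
plan((654.9,-6.9,140,-14.1))
o=np.array([630.6,-103.9]);a=np.radians(75.94);R=np.array([[np.cos(a),-np.sin(a)],[np.sin(a),np.cos(a)]])
q=np.array([(448,275),(598,331),(760,264),(493,108),(661,138)],float); q[:,0]-=400
q=(q+.5)/4-.5+[270,110]
print(((plane('top',q,82)[:,:2]-o)@R).round(1).tolist())"
```

```text
t 19.15 pose [ 510.9 -307.   142.2   51.3] rp [180.    0.8] F [-0.2  0.3 -0.1] open 0.3
[162.1, -37.6, 1.1, 32.7]
[116.1, -119.2, 1.1, 32.7]
--
[[45.5, 50.0], [-36.8, 58.5], [-108.7, 3.3], [46.4, -41.4], [-42.5, -48.2]]
```

play_rows:
  targets:
    - [1,162,-38,-15,32.6]
    - [1,162,-38,-15,32.6]
    - [1,162,-38,-15,32.6]
    - [1,162,-38,-15,32.6]
    - [1,162,-38,-15,32.6]

```text
clock: 19.57
position: [586.0, -148.0, 153.6]
orientation: [3.136, 0.011, 0.328]
contact_force: [0.0, 0.5, -1.0]
opening: 0.296
```

```bash
python3 -c "
from h import *
plan((653.3,-6.5,140,-14.1))"
```

```text
t 19.57 pose [ 586.  -148.   153.6   18.8] rp [179.7   0.6] F [ 0.   0.5 -1. ] open 0.296
[109.3, -112.2, 13.6, 32.9]
--
```

play_rows:
  targets:
    - [1,109,-112,13,32.9]
    - [1,109,-112,13,32.9]
    - [1,109,-112,13,32.9]
    - [1,109,-112,13,32.9]
    - [1,109,-112,13,32.9]

```text
clock: 19.98
position: [655.0, 2.8, 135.5]
orientation: [3.132, 0.009, -0.243]
contact_force: [0.1, 0.9, -0.1]
opening: 0.298
```

play_rows:
  targets:
    - [1,0,0,0,0]
    - [1,0,0,0,0]

```text
clock: 20.15
position: [654.5, 4.4, 133.7]
orientation: [3.131, 0.012, -0.239]
contact_force: [-0.1, -0.4, -0.3]
opening: 0.3
```

```bash
python3 -c "
from h import *
plan((653.3,-6.5,110,-14.1))"
```

```text
t 20.15 pose [654.5   4.4 133.7 -13.7] rp [179.4   0.7] F [-0.1 -0.4 -0.3] open 0.3
[1.4, 10.9, 23.7, 0.4]
--
```

play_rows:
  targets:
    - [1,1,11,10,0.4]
    - [1,1,11,23,0.4]
    - [1,1,11,23,0.4]
    - [1,1,11,23,0.4]
    - [1,1,11,23,0.4]

```text
clock: 20.57
position: [652.4, -7.6, 110.8]
orientation: [3.131, 0.012, -0.247]
contact_force: [0.1, 0.4, 0.2]
opening: 0.295
```

```bash
python3 -c "
from h import *
plan((653.3,-6.5,82,-14.1))"
```

```text
t 20.57 pose [652.4  -7.6 110.8 -14.1] rp [179.4   0.7] F [0.1 0.4 0.2] open 0.295
[0.6, -1.2, 28.8, -0.0]
--
```

play_rows:
  targets:
    - [1,1,-1,16,0]
    - [1,1,-1,26,0]
    - [1,1,-1,28,0]
    - [1,1,-1,28,0]
    - [1,1,-1,28,0]

```text
clock: 20.98
position: [653.1, -7.1, 82.6]
orientation: [3.131, 0.012, -0.247]
contact_force: [0.6, 0.6, -0.7]
opening: 0.297
```

play_rows:
  targets:
    - [0.54,0,0,0,0]
    - [0.54,0,0,0,0]
    - [0.54,0,0,0,0]
    - [0.54,0,0,0,0]

```text
clock: 21.32
position: [653.2, -7.0, 82.7]
orientation: [3.131, 0.012, -0.247]
contact_force: [0.1, -0.5, -0.0]
opening: 0.459
```

play_rows:
  targets:
    - [0.5,0,0,-30,0]
    - [0.5,0,0,-60,0]
    - [0.5,0,0,-90,0]
    - [0.5,0,0,-90,0]

```text
clock: 21.65
position: [656.7, -7.1, 178.0]
orientation: [3.133, 0.006, -0.247]
contact_force: [1.1, -0.7, 0.7]
opening: 0.5
```

```bash
python3 -c "
from h import *
plan((430,280,180,-14.1))"
```

```text
t 21.65 pose [656.7  -7.1 178.  -14.1] rp [179.5   0.3] F [ 1.1 -0.7  0.7] open 0.5
[-145.0, -111.5, -1.0, -0.0]
[-144.9, -111.6, -1.0, -0.0]
--
```

play_rows:
  targets:
    - [0.5,-145,-112,-5,-20]
    - [0.5,-145,-112,-5,-20]
    - [0.5,-145,-112,-5,-20]
    - [0.5,-145,-112,-5,-20]
    - [0.5,-145,-112,-5,-20]

```text
clock: 22.07
position: [540.4, 141.6, 182.6]
orientation: [3.138, 0.01, 0.107]
contact_force: [1.5, 0.7, 0.3]
opening: 0.498
```

play_rows:
  targets:
    - [0.5,-80,-160,-5,-20]
    - [0.5,-80,-160,-5,-20]
    - [0.5,-80,-160,-5,-20]
    - [0.5,-80,-160,-5,-20]
    - [0.5,-80,-160,-5,-20]

```text
clock: 22.48
position: [440.7, 296.7, 187.8]
orientation: [-3.14, 0.011, 0.462]
contact_force: [0.6, 0.4, 0.1]
opening: 0.5
```

play_rows:
  targets:
    - [0.5,0,0,0,0]
    - [0.5,0,0,0,0]
    - [0.5,0,0,0,0]

```text
clock: 22.73
position: [441.2, 295.9, 187.8]
orientation: [-3.14, 0.011, 0.461]
contact_force: [0.7, -0.4, 0.1]
opening: 0.498
```

```bash
python3 -c "
from h import *
plan()
t=vision.read_camera('top')[:,:,::-1]
s=vision.read_camera('side')[:,:,::-1]
cv2.imwrite('pics/t7.png',t);cv2.imwrite('pics/s7.png',s)
cv2.imwrite('pics/v7.png',cv2.resize(t[118:218,248:378],None,fx=6,fy=6,interpolation=cv2.INTER_CUBIC))
cv2.imwrite('pics/w7.png',cv2.resize(s[165:260,225:330],None,fx=5,fy=5,interpolation=cv2.INTER_CUBIC))"
```

```text
t 22.73 pose [441.2 295.9 187.8  26.4] rp [-179.9    0.6] F [ 0.7 -0.4  0.1] open 0.498
```

View pics/v7.png

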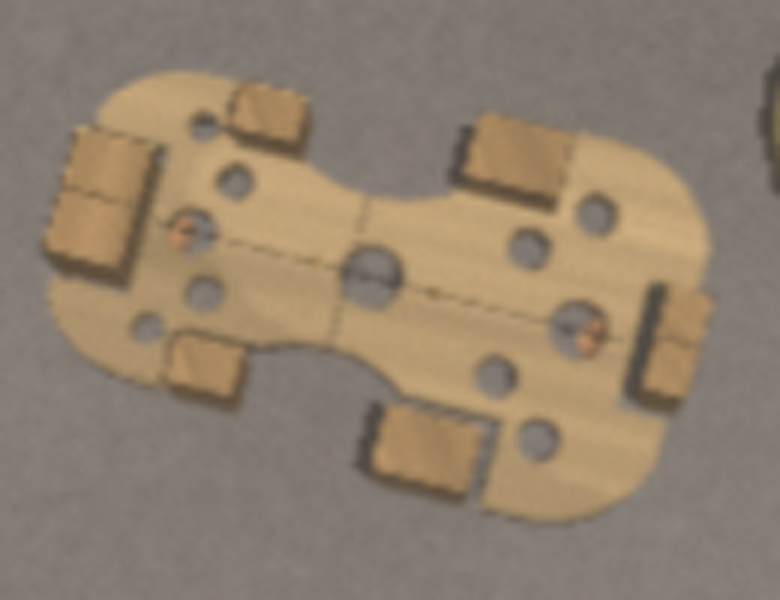

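View pics/w7.png

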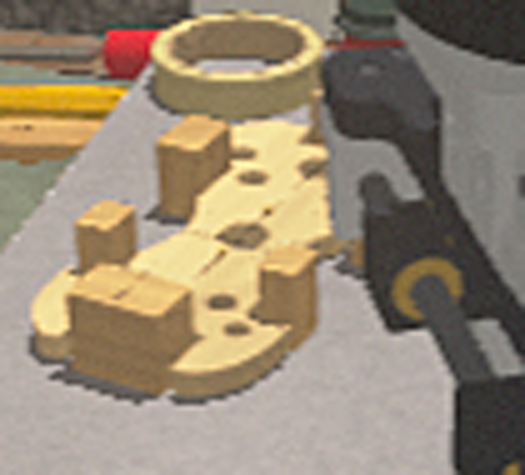

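Run:
```python
from h import *
c=dict(neck=[(80,127),(155,145),(123,273),(47,250)],tail=[(668,287),(712,293),(690,397),(645,393)],long=[(388,405),(482,425),(465,493),(372,470)],
short=[(178,335),(245,350),(235,397),(167,380)],g48=[(240,84),(308,97),(298,147),(230,130)],g41=[(485,113),(577,130),(557,200),(465,180)])
W={k:plane("top",(np.array(v)+.5)/6-.5+[248,118],82)[:,:2] for k,v in c.items()}
a=np.radians(75.94);R=np.array([[np.cos(a),-np.sin(a)],[np.sin(a),np.cos(a)]])
o=(W["g48"].mean(0)+W["g41"].mean(0))/2-R@np.array([3.5,-46.5]); print("origin from glued",o.round(1))
for k,w in W.items():
    q=(w-o)@R; e=q[1]-q[0]+q[2]-q[3]; print(k,q.mean(0).round(1),"yaw off",(np.degrees(np.arctan2(e[1],e[0]))%90).round(1))
```

```text
origin from glued [ 629.2 -104. ]
neck [96.2  1.3] yaw off 89.2
tail [-109.9   -0.6] yaw off 8.3
long [-35.4  57.2] yaw off 1.7
short [45.2 48.8] yaw off 1.3
g48 [ 47.8 -42.4] yaw off 1.9
g41 [-40.8 -50.6] yaw off 3.2
```

Run:
```python
from h import *
S=lambda c:(np.array(c,float).mean(0)+.5)/5-.5+[225,165]
T=lambda c:(np.array(c,float).mean(0)+.5)/6-.5+[248,118]
print("neck",tri(T([(80,127),(155,145),(123,273),(47,250)]),S([(70,293),(115,265),(190,290),(147,316)])))
print("glued48",tri(T([(240,84),(308,97),(298,147),(230,130)]),S([(76,220),(104,201),(136,209),(110,230)])))
bot.sign_off()
```

```text
neck (array([654.00430367,  -9.49706117,  78.82256048]), np.float64(4.030500033653736))
glued48 (array([684.7524224 , -67.34573892,  80.1213476 ]), np.float64(4.497556439078534))
the job is handed in; nothing more can be done
```

All four blocks are standing in their notches, released, and the gripper is clear of them. I handed the job in at about 23 s on the robot's clock; it reports no verdict.

Final positions from the last top picture, measured against the two glued blocks:

| Block | Measured x, y (mm) | Seat x, y (mm) | Off square |
|---|---|---|---|
| Neck | 96.2, 1.3 | 100, 0 | about 1° |
| Tail | -109.9, -0.6 | -108, 0 | about 2° |
| Long corner | -35.4, 57.2 | -37, 54 | about 2° |
| Short corner | 45.2, 48.8 | 44, 47 | about 1° |

All are within the 8 mm and 10° limits.

- **Failed grasp:** the first try at the short corner block failed because I lifted before the slow fingers had closed. The block did not move, and the second try held.
- **Tail angle:** the script's figure for the tail was 8.3°, taken from its few-pixel short side. The 2° in the table is worked out from its long side, so I trust that one more.
- **Heights:** the two views put the neck block's top at z = 79 mm and a glued block's at 80 mm, against the stated 82 mm, with rays missing by 4 to 4.5 mm. The two agree with each other, so the neck block is on the board.
- **Not checked at the end:** the arm hid the tail and part of the long corner block from the side camera. An earlier side view showed both upright.

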